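# Put the pile away in its fitted holders

## Robot

A 7-joint arm with a two-finger parallel gripper is mounted at the origin on a cart in front of the work surface, level with it; the furniture and walls round the work are solid. World frame = base frame: x ahead of the robot, y to its left, z up, the work surface at z = 0. Lengths are in m, angles in degrees, forces in N, time in s.
With the tool pointing down it reaches from about 0.425 to 0.875 m from the base axis. Payload 4.7 kg.
Tool frame: the origin (TCP) lies between the finger pads; the fingertips stand 17 mm ahead of it and the grasp point (between the pads) lies 2 mm behind it; z points along the fingers, y is the line along which they close (so a half turn about z gives the same grasp; the last joint's range is limited). The gripper opens to 87 mm and grips with 3 to 60 N. Pads are 19 mm wide; open, the fingers measure 117 mm over their backs; the gripper's body (75 mm by 190 mm) begins 51 mm behind the grasp point.
Start: joints at [67.729, 18.392, -4.016, 83.108, 1.295, 78.541, -3.26], TCP at [0.255, -0.598, 0.24] pointing down, gripper open.
Joint ranges: [-163.93, 163.93], [-17.29, 119.83], [-79.2, 71.16], [3.27, 140.29], [-89.18, 269.18], [5.43, 117.66], [-154.24, 154.24]. Speed limits (degrees/s): [147.25, 147.25, 180, 180, 180, 180, 180].

## Interface

Orientations are given as [roll, pitch, yaw] about the fixed x, y, z axes, in that order (R = Rz(yaw) Ry(pitch) Rx(roll)).
In Python, from cell import env, cams gives the robot as it stands.
- The arm moves only by the shell command python3 -m pendant 'ROWS' [FORCE]. ROWS is JSON, a list of rows, each an object of numbers: "tx", "ty", "tz": the shift along the tool's x, y, z each as a share of 0.05 m, from -1 to 1; "spin": the turn about the tool's z as a share of 4 degrees, from -1 to 1; "claw": the closure, from 0 (fully open) to 1 (shut). A call has 1 to 10 rows; each row shifts and turns the commanded pose from where the row before left it, along the tool's axes as they then stand; what a row does not reach is not made up. A row lasts 1/8 s, in which the tool goes at most 62.5 mm and 10.7 degrees, less where a joint would pass 70% of its speed; a pose out of reach is approached as far as the arm can. A call with a number of a shift or a turn outside -1 to 1 is refused whole. A call with a gripper value outside its range is refused whole. The fingers move at their own pace and stop on an object; FORCE is the grip in N (left out, the last holds). Time passes only in rows, so rows that do not move let the fingers close. It gives the time, the measured TCP pose, the force, the opening and the grip force at its end, in the units of the state.
- env.get_obs(): the state, without advancing time (a new reading comes with each control period).
- cams.read_camera(name): name is "scene" or "top" or "wrist"; returns the picture (400x640x3 uint8, red, green, blue); there is no depth.
- cams.camera_info(name): a dict with "fx", "fy", "cx", "cy" (pixels), "k1" (the pictures are not rectified: a ray, as slopes to the right and down, at radius r is drawn at 1 + k1 r^2 times it, then the intrinsics apply), "rvec" (rotation vector, rad) and "tvec" (3), from world to camera coordinates, as OpenCV has them. Camera axes: x right, y down, z forward; pixel columns grow to the right and rows downward; lengths in m; the calibration is good to about 2 mm. A picture is of the moment at which its call begins: read the wrist's pose just before it. camera_info takes no time and is no camera call; for the wrist camera it gives the pose at the moment of the call.
- env.sign_off(): hands the job in; it is judged then, once.
The state is a dict: "time_s": time; "qpos": joint angles; "joint_velocities": joint speeds; "effort": joint torques, N m; "tool_pos": TCP position; "tool_rot": TCP orientation; "force": force on the tool from outside, world axes, zero at the start; "wrist_torque": the same for the moment, N m; "grip_width": finger opening in m; "grasp_force": force on a finger pad.
Only numpy, scipy, OpenCV 4.12 (cv2) and the standard library are available. Lean on these libraries where they do the work, as an engineer would, in place of code of your own. Each camera call takes 0.05 s, during which the arm holds its last target. There are 200 camera calls.

## Task

Take the pile of workshop supplies apart from the top down, one thing at a time, and put each into the dark wooden holder made for it: the spool standing in the small round recess, the sanding block between the two end strips of the open-sided holder, the roll of black tape flat in the large round recess, and the staple box upright in the rectangular recess. Everything must sit flat on its holder's floor, centred and square in its place. Leave the screwdriver and the pliers alone.

Things in the scene. Friction and masses are not known exactly. Their poses are not given: they have to be found in the camera images.
- spool: Spool of white thread, standing upright on top of the pile: flanges 34 mm across, 45 mm high, 30 g. Origin: centre of its underside; z up along its axis.
- sanding_block: Plain wooden sanding block, second from the top, under the spool: 40 mm (its x) by 68 mm (its y), 28 mm high, 70 g. Origin: centre of its underside; z up.
- tape_roll: Roll of black tape lying flat, third from the top, under the sanding block: about 57 mm in diameter, 19 mm high, 50 g; to be gripped round the outside, its core cannot be entered. Origin: centre of its underside; z up along its axis.
- staple_box: Cardboard box with a yellow lid at the bottom of the pile, standing on the bench: 53 mm (its x) by 69 mm (its y), 37 mm high, 280 g; lid fixed. Origin: centre of its underside; z up. In the pile the sanding block may be turned up to 0.7 rad against the box; tape roll and block lie up to some 5 mm off the centre of what is below them, the spool up to 13 mm off the centre of the block.
- spool_holder: Smallest holder, fixed to the bench: dark wooden square 74 x 74 mm, 12 mm thick, with a round recess 50 mm in diameter and 6 mm deep in its middle, grey felt floor. Origin: centre of its underside; the recess floor is 6 mm and the rim 12 mm above it.
- block_holder: Open-sided holder, fixed to the bench: dark wooden board 60 mm (its x) by 104 mm (its y), floor 6 mm above its underside, with a strip 10 mm wide and 12 mm high (6 mm above the floor) across each y end; 84 mm clear between the strips along y, no walls along the x sides. The sanding block lies with its 68 mm along this y. Origin: centre of its underside.
- tape_holder: Holder with the large round recess, fixed to the bench: dark wooden square 98 x 98 mm, 12 mm thick, recess 74 mm in diameter and 6 mm deep, grey felt floor. Origin: centre of its underside; recess floor 6 mm, rim 12 mm above it.
- box_holder: Holder with the rectangular recess, fixed to the bench: dark wooden board 89 mm (its x) by 105 mm (its y), 12 mm thick, recess 69 mm (x) by 85 mm (y), 6 mm deep, walls all round, grey felt floor. The staple box stands with its 69 mm along this y. Origin: centre of its underside; recess floor 6 mm, rim 12 mm above it.
- screwdriver: Bystander: screwdriver with a yellow handle lying at the far side of the bench right of the drawer cabinet, 26 x 164 mm, 26 mm high. Origin: centre of its underside. Leave it alone.
- pliers: Bystander: blue-handled pliers lying flat at the robot's right, 68 x 170 mm, 12 mm high. Origin: centre of the underside. Leave them alone.

How it is judged (in metres and radians):
On the way, in this order (a step that is already met when the one before it is completed fails the run):
1. the spool stands in its round holder (z of spool in the frame of spool_holder between 0.003 and 0.009 m and angle between spool's own z axis and vertical below 0.1 rad and horizontal distance between spool and spool_holder below 0.011 m), for 0.2 s.
2. the sanding block lies between the strips of its open holder (z of sanding_block in the frame of block_holder between 0.003 and 0.009 m and angle between sanding_block's own z axis and vertical below 0.1 rad and x of sanding_block in the frame of block_holder between -0.014 and 0.014 m and y of sanding_block in the frame of block_holder between -0.011 and 0.011 m and angle between the y axis of sanding_block and the y axis of block_holder, either way round below 0.25 rad), for 0.2 s.
3. the tape roll lies in the large round recess (z of tape_roll in the frame of tape_holder between 0.003 and 0.009 m and angle between tape_roll's own z axis and vertical below 0.1 rad and horizontal distance between tape_roll and tape_holder below 0.011 m), for 0.2 s.
4. the staple box stands in the rectangular recess (z of staple_box in the frame of box_holder between 0.003 and 0.009 m and angle between staple_box's own z axis and vertical below 0.1 rad and x of staple_box in the frame of box_holder between -0.011 and 0.011 m and y of staple_box in the frame of box_holder between -0.011 and 0.011 m and angle between the y axis of staple_box and the y axis of box_holder, either way round below 0.25 rad), for 0.2 s.
At the end, for the whole second after the job is handed in: Each thing rests flat (0.1 rad) on its own holder's floor: spool and tape roll within 11 mm of the centre, box within 11 mm each way and 0.25 rad of square, block within 11 mm along, 14 mm across and 0.25 rad; all at rest, put away from the top of the pile down (all of step 1 and all of step 2 and all of step 3 and all of step 4 and linear speed of each of spool, sanding_block, tape_roll, staple_box below 0.02 m/s); the robot touches nothing.
It fails at once if the screwdriver was moved more than 25 mm (distance of screwdriver from where it was at the start of the episode above 0.025 m).
It fails at once if the pliers were moved more than 25 mm (distance of pliers from where it was at the start of the episode above 0.025 m).
It also fails if it takes over 104 s, if anything falls off the work surface, if the arm or the gripper's body presses on something with over 40 N, if the wrist force passes 120 N, or if a joint passes its speed limit or range.

## Working session

There is one attempt and no reset: what is moved stays moved. The work goes in short steps, Python scripts to look and compute and a shell command to move; the robot and the scene stay as the last step left them, time stands still between calls to the robot, and variables do not carry over. Pictures are saved under pics/ and viewed, at most 14 in all, crops included, and the job is handed in when it is done.

```bash
ls; mkdir -p pics
cat > h.py <<'E'
import numpy as np, cv2
from cell import env, cams
def ray(info,u,v):
    K=np.array([[info['fx'],0,info['cx']],[0,info['fy'],info['cy']],[0,0,1.]])
    p=cv2.undistortPoints(np.array([[[u,v]]],float),K,np.array([info['k1'],0,0,0,0.]))[0,0]
    R=cv2.Rodrigues(np.array(info['rvec'],float))[0]
    t=np.array(info['tvec'],float)
    return -R.T@t, R.T@np.array([p[0],p[1],1.])
def pt(info,u,v,z):
    c,d=ray(info,u,v); return c+d*(z-c[2])/d[2]
def proj(info,P):
    K=np.array([[info['fx'],0,info['cx']],[0,info['fy'],info['cy']],[0,0,1.]])
    return cv2.projectPoints(np.array(P,float).reshape(-1,1,3),np.array(info['rvec'],float),np.array(info['tvec'],float),K,np.array([info['k1'],0,0,0,0.]))[0][:,0]
def snap(cam,fn,box=None,s=1):
    i=cams.camera_info(cam); im=cams.read_camera(cam)
    cv2.imwrite(f'pics/{fn}_full.png',im[:,:,::-1])
    if box: im=im[box[1]:box[3],box[0]:box[2]]
    if s!=1: im=cv2.resize(im,None,fx=s,fy=s,interpolation=cv2.INTER_CUBIC)
    cv2.imwrite(f'pics/{fn}.png',im[:,:,::-1]); return i
E
python3 - <<'E'
from h import *
print(env.get_obs())
for c in('top','scene'): print(snap(c,c+'0'))
E
```

```text
pics
{'time_s': 0.0, 'qpos': array([67.73038573, 18.43842162, -4.01583111, 83.17503854,  1.29625087,
       78.53980714, -3.26128213]), 'joint_velocities': array([-0.03080778, -0.0204812 ,  0.02589255,  0.08917291, -0.06167783,
       -0.119788  , -0.03947651]), 'effort': array([-2.96711187e-05, -4.91296363e+01, -4.03870884e-01, -3.12527168e+01,
       -6.38241973e-02,  4.37527313e-02,  1.89922807e-04]), 'tool_pos': array([ 0.25453249, -0.59752971,  0.23846756]), 'tool_rot': array([-1.79892046e+02,  6.85485216e-03,  2.30786252e+01]), 'force': array([-0.37872046, -0.18878047,  0.12566853]), 'wrist_torque': array([-0.00447372,  0.05552916,  0.00860735]), 'grasp_force': 0.0, 'grip_width': 0.08725206211716213}
{'fx': 476.877051969418, 'fy': 476.877051969418, 'cx': 322.0919233328198, 'cy': 204.86547909444658, 'k1': -0.05192214355167544, 'rvec': array([ 2.0813803 , -2.14948751,  0.21686602]), 'tvec': array([-0.06735526,  0.54388745,  1.14322326])}
{'fx': 386.4478361592703, 'fy': 386.4478361592703, 'cx': 324.62913010839844, 'cy': 199.36284870121105, 'k1': -0.042464780672825206, 'rvec': array([ 1.10546152, -2.38207391,  1.03314291]), 'tvec': array([0.27402875, 0.39300857, 0.71417396])}
```

View pics/top0.png

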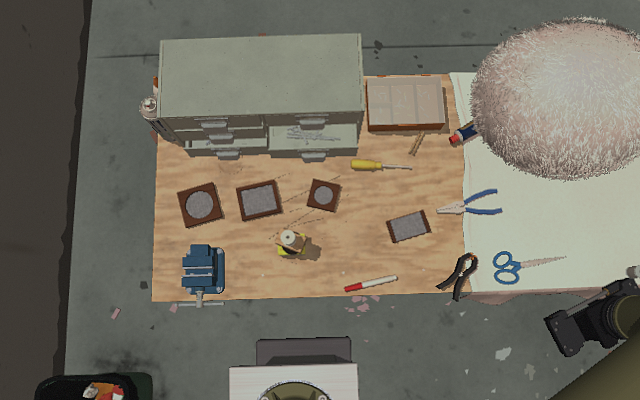

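View pics/scene0.png

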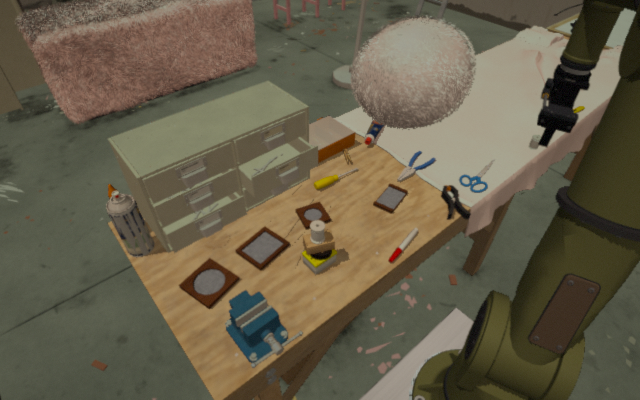

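The top view shows the tape holder at about (201,205), box holder (260,200), spool holder (323,195), block holder (408,226) and the pile at (290,240). The cabinet has open drawers at row 155. I'll enlarge it.

Run:
```python
import cv2
im=cv2.imread('pics/top0.png')
cv2.imwrite('pics/c1.png',cv2.resize(im[150:270,170:440],None,fx=2.96,fy=2.96,interpolation=cv2.INTER_CUBIC))
a=cv2.resize(im[150:270,170:350],None,fx=4.4,fy=4.4,interpolation=cv2.INTER_CUBIC);cv2.imwrite('pics/c1.png',a)
```

```text
(no output)
```

View pics/c1.png

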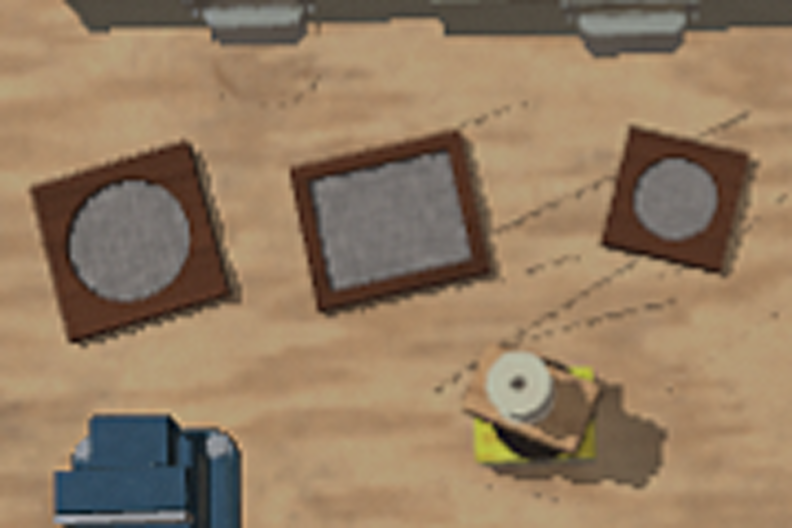

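Run:
```python
from h import *
i=cams.camera_info('top')
f=lambda u,v,z: pt(i,u/4.4+170-.4,v/4.4+150-.4,z)[:2].round(4)
print('tapeH',f(129.5,240,.009),'corners',f(187,142,.012),f(33,187,.012))
print('boxH',np.mean([f(*p,.012) for p in [(291,167),(462,130),(492,273),(321,312)]],0),[f(*p,.012) for p in [(291,167),(462,130),(492,273),(321,312)]])
print('spoolH',f(676,199,.009))
print('spool',f(518,384,.129))
b=[f(*p,.084) for p in [(465,411),(492,346),(603,385),(578,452)]];print('block',np.mean(b,0),b)
b=[f(*p,.037) for p in [(478,463),(595,458),(593,368)]];print('box',(b[0]+b[2])/2,b)
print('blockH',pt(i,408.5,226.5,.009), pt(i,350,165,.026),pt(i,185,250,.05))
print('cab drawer', pt(i,245/4.4+170,40/4.4+150,.05),pt(i,630/4.4+170,50/4.4+150,.05),pt(i,630/4.4+170,50/4.4+150,.15))
print(cams.camera_info('wrist'))
R=cv2.Rodrigues(cams.camera_info('wrist')['rvec'])[0];print(-R.T@cams.camera_info('wrist')['tvec'],R)
```

```text
tapeH [0.5633 0.2375] corners [0.6216 0.2032] [0.597  0.2956]
boxH [0.569725 0.0805  ] [array([0.6041, 0.1405]), array([0.6235, 0.0379]), array([0.5357, 0.0212]), array([0.5156, 0.1224])]
spoolH [ 0.5777 -0.0889]
spool [ 0.453  -0.0012]
block [ 0.451   -0.00695] [array([0.4452, 0.0313]), array([0.4808, 0.0159]), array([ 0.4572, -0.0448]), array([ 0.4208, -0.0302])]
box [ 0.4474  -0.00455] [array([0.4212, 0.0288]), array([ 0.422 , -0.0378]), array([ 0.4736, -0.0379])]
blockH [ 0.48646191 -0.30707274  0.009     ] [ 0.65170159 -0.16152705  0.026     ] [0.43892128 0.25983304 0.05      ]
cab drawer [0.67116765 0.1601297  0.05      ] [ 0.657474   -0.06559748  0.05      ] [ 0.62720581 -0.06670945  0.15      ]
{'fx': 356.5634663671792, 'fy': 356.5634663671792, 'cx': 321.11951358804856, 'cy': 206.31649746090454, 'k1': -0.027301723727744313, 'rvec': array([-2.42789457,  1.60127686,  0.21994891]), 'tvec': array([-0.64933606, -0.03341732,  0.39040734])}
[ 0.32214385 -0.56906869  0.38413031] [[ 0.39355121 -0.91930142 -0.00153514]
 [-0.88566816 -0.37959938  0.26738776]
 [-0.24639269 -0.10387115 -0.96358779]]
```

```bash
cat >> h.py <<'E'
def go(x,y,z,yaw):
    o=env.get_obs(); p=o['tool_pos']; a=o['tool_rot'][2]; c,s=np.cos(np.radians(a)),np.sin(np.radians(a))
    dx,dy=x-p[0],y-p[1]
    print('t',round(o['time_s'],2),'pos',p.round(4),'rot',o['tool_rot'].round(1),'w',round(o['grip_width'],4))
    d=(yaw-a+180)%360-180
    print('NOW AXES: tx %.2f ty %.2f tz %.2f'%((dx*c+dy*s)/.05,(dx*s-dy*c)/.05,(p[2]-z)/.05),' spin %.2f'%(-d/4))
    b=np.radians(yaw); c,s=np.cos(b),np.sin(b)
    print('AFTER SPIN: tx %.2f ty %.2f'%((dx*c+dy*s)/.05,(dx*s-dy*c)/.05))
E
python3 -c "
from h import *
go(.453,-.001,.24,180)"
```

```text
t 0.1 pos [ 0.2546 -0.5976  0.2386] rot [-179.9    0.    23.1] w 0.0871
NOW AXES: tx 8.33 ty -9.42 tz -0.03  spin -39.23
AFTER SPIN: tx -3.97 ty 11.93
```

```bash
python3 -m pendant '[{"tx":0.83,"ty":-0.94},{"tx":0.83,"ty":-0.94},{"tx":0.83,"ty":-0.94},{"tx":0.83,"ty":-0.94},{"tx":0.83,"ty":-0.94},{"tx":0.83,"ty":-0.94},{"tx":0.83,"ty":-0.94},{"tx":0.83,"ty":-0.94},{"tx":0.83,"ty":-0.94},{"tx":0.83,"ty":-0.94}]'
for k in 1 2 3; do python3 -m pendant '[{"spin":-1},{"spin":-1},{"spin":-1},{"spin":-1},{"spin":-1},{"spin":-1},{"spin":-1},{"spin":-1},{"spin":-1},{"spin":-1}]'; done
python3 -m pendant '[{"spin":-1},{"spin":-1},{"spin":-1},{"spin":-1},{"spin":-1},{"spin":-1},{"spin":-1},{"spin":-1},{"spin":-1},{"spin":-0.3},{}]' || python3 -m pendant '[{"spin":-1},{"spin":-1},{"spin":-1},{"spin":-1},{"spin":-1},{"spin":-1},{"spin":-1},{"spin":-1},{"spin":-1},{"spin":-0.3}]'
python3 -c "
from h import *
go(.453,-.001,.24,180)
print(snap('wrist','w1'),env.get_obs()['qpos'])"
```

```text
t 0.1 pos [ 0.2546 -0.5976  0.2386] rot [-179.9    0.    23.1] w 0.0871
NOW AXES: tx 8.33 ty -9.42 tz -0.03  spin -39.23
AFTER SPIN: tx -3.97 ty 11.93
{'fx': 356.5634663671792, 'fy': 356.5634663671792, 'cx': 321.11951358804856, 'cy': 206.31649746090454, 'k1': -0.027301723727744313, 'rvec': array([-2.42789457,  1.60127686,  0.21994891]), 'tvec': array([-0.64933606, -0.03341732,  0.39040734])} [67.72851729 18.43137278 -4.01518838 83.159401    1.29456295 78.5389177
 -3.25953774]invalid input at $[0]: expected keys tx, ty, tz, spin, claw
invalid input at $[0]: expected keys tx, ty, tz, spin, claw
invalid input at $[0]: expected keys tx, ty, tz, spin, claw
invalid input at $[0]: expected keys tx, ty, tz, spin, claw
invalid input at $[0]: expected keys tx, ty, tz, spin, claw
invalid input at $[0]: expected keys tx, ty, tz, spin, claw
```

```bash
python3 -m pendant '[{"tx":0.83,"ty":-0.94,"tz":0,"spin":0,"claw":0},{"tx":0.83,"ty":-0.94,"tz":0,"spin":0,"claw":0},{"tx":0.83,"ty":-0.94,"tz":0,"spin":0,"claw":0},{"tx":0.83,"ty":-0.94,"tz":0,"spin":0,"claw":0},{"tx":0.83,"ty":-0.94,"tz":0,"spin":0,"claw":0},{"tx":0.83,"ty":-0.94,"tz":0,"spin":0,"claw":0},{"tx":0.83,"ty":-0.94,"tz":0,"spin":0,"claw":0},{"tx":0.83,"ty":-0.94,"tz":0,"spin":0,"claw":0},{"tx":0.83,"ty":-0.94,"tz":0,"spin":0,"claw":0},{"tx":0.83,"ty":-0.94,"tz":0,"spin":0,"claw":0}]'
python3 -m pendant '[{"tx":0,"ty":0,"tz":0,"spin":-1,"claw":0},{"tx":0,"ty":0,"tz":0,"spin":-1,"claw":0},{"tx":0,"ty":0,"tz":0,"spin":-1,"claw":0},{"tx":0,"ty":0,"tz":0,"spin":-1,"claw":0},{"tx":0,"ty":0,"tz":0,"spin":-1,"claw":0},{"tx":0,"ty":0,"tz":0,"spin":-1,"claw":0},{"tx":0,"ty":0,"tz":0,"spin":-1,"claw":0},{"tx":0,"ty":0,"tz":0,"spin":-1,"claw":0},{"tx":0,"ty":0,"tz":0,"spin":-1,"claw":0},{"tx":0,"ty":0,"tz":0,"spin":-1,"claw":0}]'
python3 -c "
from h import *
go(.453,-.001,.24,180)
print(env.get_obs()['qpos'])
i=snap('wrist','w1')"
```

```text
time_s: 1.4
tool_pos: [0.4519, -0.003, 0.2396]
tool_rot: [179.9, -0.0, 23.1]
force: [1.4, -0.3, -0.4]
grip_width: 0.0866
grasp_force: 0.0
time_s: 2.65
tool_pos: [0.4514, -0.0048, 0.2393]
tool_rot: [-180.0, 0.0, 63.2]
force: [-0.7, 0.9, 0.0]
grip_width: 0.087
grasp_force: 0.0
t 2.65 pos [ 0.4514 -0.0048  0.2393] rot [-180.     0.    63.2] w 0.087
NOW AXES: tx 0.08 ty -0.01 tz -0.01  spin -29.20
AFTER SPIN: tx -0.03 ty 0.08
[ 35.90665531  -5.58618516 -35.9493229  108.61566169  -3.36842444
  75.96229914 -25.8790617 ]
```

View pics/w1.png

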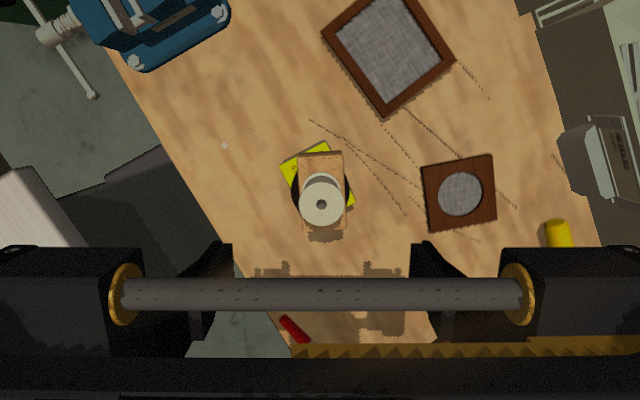

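The wrist view shows the spool top centre at (321,204), the spool recess at (460,194), and an open drawer with its handle at (560–640,120–205). I'll compute positions and the drawer's height.

Run:
```python
from h import *
i=cams.camera_info('wrist');t=cams.camera_info('top')
print('spool',pt(i,321,204,.129),'spoolH',pt(i,460,194,.006))
def tri(a,b):
    c1,d1=ray(i,*a);c2,d2=ray(t,*b)
    A=np.stack([d1,-d2],1);s=np.linalg.lstsq(A,c2-c1,rcond=None)[0]
    return (c1+d1*s[0]).round(3),(c2+d2*s[1]).round(3)
print(tri((558,137),(585/4.4+169.6,52/4.4+149.6)),tri((573,192),(683/4.4+169.6,45/4.4+149.6)))
print(tri((537,12),(0/4.4+169.6,0/4.4+149.6)))
```

```text
spool [ 0.45340143 -0.00134427  0.129     ] spoolH [ 0.57988086 -0.08914167  0.006     ]
(array([ 0.64 , -0.041,  0.107]), array([ 0.641, -0.04 ,  0.107])) (array([ 0.645, -0.096,  0.094]), array([ 0.647, -0.095,  0.095]))
(array([0.423, 0.064, 0.487]), array([0.532, 0.143, 0.55 ]))
```

```bash
python3 -m pendant '[{"tx":0,"ty":0,"tz":0,"spin":-1,"claw":0},{"tx":0,"ty":0,"tz":0,"spin":-1,"claw":0},{"tx":0,"ty":0,"tz":0,"spin":-1,"claw":0},{"tx":0,"ty":0,"tz":0,"spin":-1,"claw":0},{"tx":0,"ty":0,"tz":0,"spin":-1,"claw":0},{"tx":0,"ty":0,"tz":0,"spin":-1,"claw":0},{"tx":0,"ty":0,"tz":0,"spin":-1,"claw":0},{"tx":0,"ty":0,"tz":0,"spin":-1,"claw":0},{"tx":0,"ty":0,"tz":0,"spin":-1,"claw":0},{"tx":0,"ty":0,"tz":0,"spin":-1,"claw":0}]'
python3 -m pendant '[{"tx":0,"ty":0,"tz":0,"spin":-1,"claw":0},{"tx":0,"ty":0,"tz":0,"spin":-1,"claw":0},{"tx":0,"ty":0,"tz":0,"spin":-1,"claw":0},{"tx":0,"ty":0,"tz":0,"spin":-1,"claw":0},{"tx":0,"ty":0,"tz":0,"spin":-1,"claw":0},{"tx":0,"ty":0,"tz":0,"spin":-1,"claw":0},{"tx":0,"ty":0,"tz":0,"spin":-1,"claw":0},{"tx":0,"ty":0,"tz":0,"spin":-1,"claw":0},{"tx":0,"ty":0,"tz":0,"spin":-1,"claw":0},{"tx":0,"ty":0,"tz":0,"spin":-1,"claw":0}]'
python3 -c "
from h import *
go(.4534,-.0013,.115,180)
print(env.get_obs()['qpos'])"
```

```text
time_s: 3.95
tool_pos: [0.4515, -0.0048, 0.2394]
tool_rot: [-180.0, 0.0, 103.2]
force: [0.2, -0.5, -0.3]
grip_width: 0.0868
grasp_force: 0.0
time_s: 5.2
tool_pos: [0.4515, -0.0048, 0.2394]
tool_rot: [-180.0, -0.0, 143.2]
force: [-0.1, -0.3, -1.0]
grip_width: 0.087
grasp_force: 0.0
t 5.2 pos [ 0.4515 -0.0048  0.2394] rot [-180.    -0.   143.2] w 0.087
NOW AXES: tx 0.01 ty 0.08 tz 2.49  spin -9.21
AFTER SPIN: tx -0.04 ty 0.07
[ 31.32904209  -5.46182686 -31.742819   108.72798204  -2.95114996
  75.95950305  53.57107875]
```

```bash
python3 -m pendant '[{"tx":0,"ty":0,"tz":0,"spin":-1,"claw":0},{"tx":0,"ty":0,"tz":0,"spin":-1,"claw":0},{"tx":0,"ty":0,"tz":0,"spin":-1,"claw":0},{"tx":0,"ty":0,"tz":0,"spin":-1,"claw":0},{"tx":0,"ty":0,"tz":0,"spin":-1,"claw":0},{"tx":0,"ty":0,"tz":0,"spin":-1,"claw":0},{"tx":0,"ty":0,"tz":0,"spin":-1,"claw":0},{"tx":0,"ty":0,"tz":0,"spin":-1,"claw":0},{"tx":0,"ty":0,"tz":0,"spin":-1,"claw":0},{"tx":-0.04,"ty":0.07,"tz":0,"spin":-0.2,"claw":0}]'
python3 -m pendant '[{"tx":0,"ty":0,"tz":0.5,"spin":0,"claw":0},{"tx":0,"ty":0,"tz":0.5,"spin":0,"claw":0},{"tx":0,"ty":0,"tz":0.5,"spin":0,"claw":0},{"tx":0,"ty":0,"tz":0.5,"spin":0,"claw":0},{"tx":0,"ty":0,"tz":0.3,"spin":0,"claw":0},{"tx":0,"ty":0,"tz":0.19,"spin":0,"claw":0},{"tx":0,"ty":0,"tz":0,"spin":0,"claw":0}]' 15
python3 -c "
from h import *
go(.4534,-.0013,.115,180)"
python3 -m pendant '[{"tx":0,"ty":0,"tz":0,"spin":0,"claw":1},{"tx":0,"ty":0,"tz":0,"spin":0,"claw":1},{"tx":0,"ty":0,"tz":0,"spin":0,"claw":1},{"tx":0,"ty":0,"tz":0,"spin":0,"claw":1},{"tx":0,"ty":0,"tz":0,"spin":0,"claw":1},{"tx":0,"ty":0,"tz":0,"spin":0,"claw":1}]' 15
```

```text
time_s: 6.45
tool_pos: [0.4536, -0.0015, 0.2394]
tool_rot: [-180.0, -0.0, 179.8]
force: [-0.3, -0.9, -1.7]
grip_width: 0.0871
grasp_force: 0.0
time_s: 7.32
tool_pos: [0.4536, -0.0013, 0.1148]
tool_rot: [180.0, -0.0, 179.9]
force: [0.5, -0.6, 0.2]
grip_width: 0.0868
grasp_force: 0.0
t 7.33 pos [ 0.4536 -0.0013  0.1148] rot [180.   -0.  179.9] w 0.0868
NOW AXES: tx 0.00 ty -0.00 tz -0.00  spin -0.03
AFTER SPIN: tx 0.00 ty -0.00
time_s: 8.07
tool_pos: [0.4537, -0.0014, 0.115]
tool_rot: [-180.0, -0.0, 179.9]
force: [-0.2, -0.2, -0.6]
grip_width: 0.0352
grasp_force: 0.0
```

```bash
python3 -m pendant '[{"tx":0,"ty":0,"tz":0,"spin":0,"claw":1},{"tx":0,"ty":0,"tz":0,"spin":0,"claw":1},{"tx":0,"ty":0,"tz":-0.3,"spin":0,"claw":1},{"tx":0,"ty":0,"tz":-0.5,"spin":0,"claw":1},{"tx":0,"ty":0,"tz":-0.4,"spin":0,"claw":1},{"tx":-0.625,"ty":-0.44,"tz":0,"spin":0,"claw":1},{"tx":-0.625,"ty":-0.44,"tz":0,"spin":0,"claw":1},{"tx":-0.625,"ty":-0.44,"tz":0,"spin":0,"claw":1},{"tx":-0.625,"ty":-0.44,"tz":0,"spin":0,"claw":1},{"tx":0,"ty":0,"tz":0,"spin":0,"claw":1}]'
python3 -c "
from h import *
go(.579,-.089,.0375,180)
i=snap('wrist','w2')"
```

```text
time_s: 9.32
tool_pos: [0.5801, -0.0921, 0.1754]
tool_rot: [180.0, 0.0, 179.7]
force: [-0.2, -0.6, -1.1]
grip_width: 0.0299
grasp_force: 15.9
t 9.32 pos [ 0.5801 -0.0921  0.1754] rot [180.    0.  179.7] w 0.0299
NOW AXES: tx 0.02 ty 0.06 tz 2.76  spin -0.08
AFTER SPIN: tx 0.02 ty 0.06
```

View pics/w2.png

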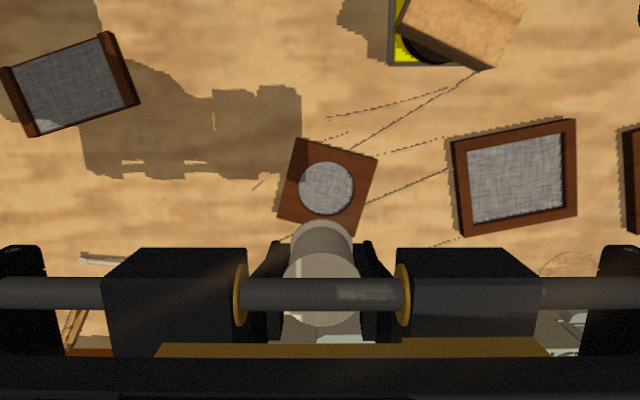

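The spool is held; the recess centre is at (326,188), and the block holder at top left has corners (5,68),(107,32),(139,101),(36,136).

Run:
```python
from h import *
i=cams.camera_info('wrist')
h=pt(i,326,188,.006); print('spoolH',h)
for p in [(5,68),(107,32),(139,101),(36,136)]: print(pt(i,*p,.012))
print('boxH recess',[pt(i,*p,.006).round(4) for p in [(467,163),(560,133),(567,207),(474,224)]])
go(.5795,-.0888,.0375,180)
```

```text
spoolH [ 0.57629105 -0.08567482  0.006     ]
[ 0.4718486  -0.35274774  0.012     ]
[ 0.44607819 -0.26184627  0.012     ]
[ 0.49984402 -0.24258799  0.012     ]
[ 0.52791649 -0.3374272   0.012     ]
boxH recess [array([0.5537, 0.04  , 0.006 ]), array([0.5271, 0.12  , 0.006 ]), array([0.5946, 0.1385, 0.006 ]), array([0.6109, 0.0527, 0.006 ])]
t 9.38 pos [ 0.579  -0.0904  0.1753] rot [180.   -0.  179.8] w 0.0304
NOW AXES: tx -0.01 ty 0.03 tz 2.76  spin -0.05
AFTER SPIN: tx -0.01 ty 0.03
```

```bash
python3 -m pendant '[{"tx":0.02,"ty":0.05,"tz":0.5,"spin":0,"claw":1},{"tx":0,"ty":0,"tz":0.5,"spin":0,"claw":1},{"tx":0,"ty":0,"tz":0.5,"spin":0,"claw":1},{"tx":0,"ty":0,"tz":0.5,"spin":0,"claw":1},{"tx":0,"ty":0,"tz":0.35,"spin":0,"claw":1},{"tx":0,"ty":0,"tz":0.2,"spin":0,"claw":1},{"tx":0,"ty":0,"tz":0.1,"spin":0,"claw":1},{"tx":0,"ty":0,"tz":0.1,"spin":0,"claw":1},{"tx":0,"ty":0,"tz":0,"spin":0,"claw":1},{"tx":0,"ty":0,"tz":0,"spin":0,"claw":1}]'
```

```text
time_s: 10.62
tool_pos: [0.5778, -0.0872, 0.0379]
tool_rot: [-180.0, 0.0, 179.9]
force: [-0.4, -0.3, 0.8]
grip_width: 0.0304
grasp_force: 16.0
```

```bash
python3 -m pendant '[{"tx":0,"ty":0,"tz":0.01,"spin":0,"claw":0},{"tx":0,"ty":0,"tz":0,"spin":0,"claw":0},{"tx":0,"ty":0,"tz":0,"spin":0,"claw":0},{"tx":0,"ty":0,"tz":0,"spin":0,"claw":0},{"tx":0,"ty":0,"tz":0,"spin":0,"claw":0},{"tx":0,"ty":0,"tz":0,"spin":0,"claw":0},{"tx":0,"ty":0,"tz":-0.3,"spin":0,"claw":0},{"tx":0,"ty":0,"tz":-0.8,"spin":0,"claw":0},{"tx":0,"ty":0,"tz":-1,"spin":0,"claw":0},{"tx":0,"ty":0,"tz":-1,"spin":0,"claw":0}]'
python3 -m pendant '[{"tx":0.6,"ty":0.45,"tz":-0.3,"spin":1,"claw":0},{"tx":0.6,"ty":0.45,"tz":0,"spin":1,"claw":0},{"tx":0.6,"ty":0.45,"tz":0,"spin":1,"claw":0},{"tx":0.6,"ty":0.45,"tz":0,"spin":1,"claw":0},{"tx":0,"ty":0,"tz":0,"spin":1,"claw":0},{"tx":0,"ty":0,"tz":0,"spin":1,"claw":0},{"tx":0,"ty":0,"tz":0,"spin":1,"claw":0},{"tx":0,"ty":0,"tz":0,"spin":1,"claw":0},{"tx":0,"ty":0,"tz":0,"spin":1,"claw":0},{"tx":0,"ty":0,"tz":0,"spin":1,"claw":0}]'
python3 -m pendant '[{"tx":0,"ty":0,"tz":0,"spin":1,"claw":0},{"tx":0,"ty":0,"tz":0,"spin":1,"claw":0},{"tx":0,"ty":0,"tz":0,"spin":1,"claw":0},{"tx":0,"ty":0,"tz":0,"spin":1,"claw":0},{"tx":0,"ty":0,"tz":0,"spin":1,"claw":0},{"tx":0,"ty":0,"tz":0,"spin":1,"claw":0},{"tx":0,"ty":0,"tz":0,"spin":1,"claw":0},{"tx":0,"ty":0,"tz":0,"spin":1,"claw":0},{"tx":0,"ty":0,"tz":0,"spin":1,"claw":0},{"tx":0,"ty":0,"tz":0,"spin":1,"claw":0}]'
python3 -c "
from h import *
go(.451,-.007,.24,68)
"
```

```text
time_s: 11.88
tool_pos: [0.5776, -0.087, 0.1948]
tool_rot: [-180.0, 0.1, 179.9]
force: [0.6, 0.1, 0.1]
grip_width: 0.0872
grasp_force: 0.0
time_s: 13.12
tool_pos: [0.4683, 0.0151, 0.2082]
tool_rot: [180.0, 0.1, 139.8]
force: [0.4, -1.2, -0.1]
grip_width: 0.087
grasp_force: 0.0
time_s: 14.38
tool_pos: [0.4683, 0.0151, 0.2081]
tool_rot: [179.9, 0.0, 99.8]
force: [-0.2, 0.4, 0.8]
grip_width: 0.0874
grasp_force: 0.0
t 14.38 pos [0.4683 0.0151 0.2081] rot [179.9   0.   99.8] w 0.0874
NOW AXES: tx -0.38 ty -0.42 tz -0.64  spin 7.94
AFTER SPIN: tx -0.54 ty -0.15
```

```bash
python3 -m pendant '[{"tx":-0.38,"ty":-0.42,"tz":0,"spin":1,"claw":0},{"tx":0,"ty":0,"tz":0,"spin":1,"claw":0},{"tx":0,"ty":0,"tz":0,"spin":1,"claw":0},{"tx":0,"ty":0,"tz":0,"spin":1,"claw":0},{"tx":0,"ty":0,"tz":0,"spin":1,"claw":0},{"tx":0,"ty":0,"tz":0,"spin":1,"claw":0},{"tx":0,"ty":0,"tz":0,"spin":1,"claw":0},{"tx":0,"ty":0,"tz":0,"spin":1,"claw":0},{"tx":0,"ty":0,"tz":0,"spin":0,"claw":0}]'
python3 -c "
from h import *
go(.451,-.007,.079,68)
i=snap('wrist','w3',(180,40,530,270),2.2);print(i['rvec'],i['tvec'])"
```

```text
time_s: 15.5
tool_pos: [0.4509, -0.0073, 0.2079]
tool_rot: [179.9, 0.0, 67.9]
force: [-0.6, -0.1, 0.4]
grip_width: 0.087
grasp_force: 0.0
t 15.5 pos [ 0.4509 -0.0073  0.2079] rot [179.9   0.   67.9] w 0.087
NOW AXES: tx 0.01 ty -0.00 tz 2.58  spin -0.01
AFTER SPIN: tx 0.01 ty -0.00
[-2.82187855  0.54775195  0.07239935] [-0.42157456  0.13214856  0.40289984]
```

View pics/w3.png

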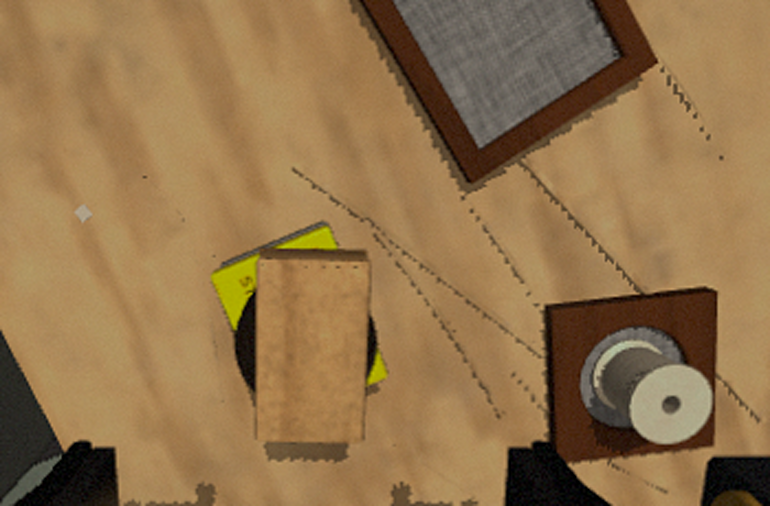

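The spool stands in its recess (top at crop (670,404)). The block's top corners in the crop are (258,260),(369,262),(364,441),(256,441).

Run:
```python
from h import *
i=cams.camera_info('wrist')
f=lambda u,v,z: pt(i,u/2.2+179.7,v/2.2+39.7,z)[:2]
b=[f(*p,.084) for p in [(258,260),(369,262),(364,441),(256,441)]];c=np.mean(b,0)
d=(b[0]+b[1]-b[2]-b[3]);print(c,np.degrees(np.arctan2(d[1],d[0])),np.linalg.norm(b[0]-b[1]),np.linalg.norm(b[1]-b[2]))
print('spool',f(670,404,.051))
go(*c,.079,68)
```

```text
[ 0.45271893 -0.00466346] 66.99676686560488 0.03816265503883732 0.06561045641195025
spool [ 0.5773075  -0.08690667]
t 15.55 pos [ 0.4509 -0.0073  0.2078] rot [179.9   0.   68. ] w 0.0868
NOW AXES: tx 0.06 ty 0.01 tz 2.58  spin -0.01
AFTER SPIN: tx 0.06 ty 0.01
```

```bash
python3 -m pendant '[{"tx":0.06,"ty":0.01,"tz":0.6,"spin":0.25,"claw":0},{"tx":0,"ty":0,"tz":0.6,"spin":0,"claw":0},{"tx":0,"ty":0,"tz":0.6,"spin":0,"claw":0},{"tx":0,"ty":0,"tz":0.4,"spin":0,"claw":0},{"tx":0,"ty":0,"tz":0.2,"spin":0,"claw":0},{"tx":0,"ty":0,"tz":0.18,"spin":0,"claw":0},{"tx":0,"ty":0,"tz":0,"spin":0,"claw":0},{"tx":0,"ty":0,"tz":0,"spin":0,"claw":1},{"tx":0,"ty":0,"tz":0,"spin":0,"claw":1},{"tx":0,"ty":0,"tz":0,"spin":0,"claw":1}]' 20
python3 -m pendant '[{"tx":0,"ty":0,"tz":0,"spin":0,"claw":1},{"tx":0,"ty":0,"tz":0,"spin":0,"claw":1},{"tx":0,"ty":0,"tz":0,"spin":0,"claw":1},{"tx":0,"ty":0,"tz":0,"spin":0,"claw":1},{"tx":0,"ty":0,"tz":0,"spin":0,"claw":1},{"tx":0,"ty":0,"tz":-0.1,"spin":0,"claw":1},{"tx":0,"ty":0,"tz":-0.3,"spin":0,"claw":1},{"tx":0,"ty":0,"tz":-0.7,"spin":0,"claw":1},{"tx":0,"ty":0,"tz":-0.9,"spin":0,"claw":1}]' 20
python3 -c "
from h import *
go(.4865,-.302,.12,106)"
```

```text
time_s: 16.8
tool_pos: [0.4526, -0.005, 0.0784]
tool_rot: [180.0, 0.0, 66.9]
force: [0.1, -0.3, -0.3]
grip_width: 0.0647
grasp_force: 0.0
time_s: 17.92
tool_pos: [0.4518, -0.0047, 0.1794]
tool_rot: [-179.9, 0.0, 66.9]
force: [1.3, -0.3, -0.7]
grip_width: 0.0397
grasp_force: 20.0
t 17.93 pos [ 0.4518 -0.0047  0.1794] rot [-179.9    0.    66.9] w 0.0397
NOW AXES: tx -5.20 ty 2.97 tz 1.19  spin -9.78
AFTER SPIN: tx -5.91 ty -0.97
```

```bash
python3 -m pendant '[{"tx":-0.65,"ty":0.37,"tz":0,"spin":0,"claw":1},{"tx":-0.65,"ty":0.37,"tz":0,"spin":0,"claw":1},{"tx":-0.65,"ty":0.37,"tz":0,"spin":0,"claw":1},{"tx":-0.65,"ty":0.37,"tz":0,"spin":0,"claw":1},{"tx":-0.65,"ty":0.37,"tz":0,"spin":0,"claw":1},{"tx":-0.65,"ty":0.37,"tz":0,"spin":0,"claw":1},{"tx":-0.65,"ty":0.37,"tz":0,"spin":0,"claw":1},{"tx":-0.65,"ty":0.37,"tz":0,"spin":0,"claw":1}]'
python3 -m pendant '[{"tx":0,"ty":0,"tz":0,"spin":-1,"claw":1},{"tx":0,"ty":0,"tz":0,"spin":-1,"claw":1},{"tx":0,"ty":0,"tz":0,"spin":-1,"claw":1},{"tx":0,"ty":0,"tz":0,"spin":-1,"claw":1},{"tx":0,"ty":0,"tz":0,"spin":-1,"claw":1},{"tx":0,"ty":0,"tz":0,"spin":-1,"claw":1},{"tx":0,"ty":0,"tz":0,"spin":-1,"claw":1},{"tx":0,"ty":0,"tz":0,"spin":-1,"claw":1},{"tx":0,"ty":0,"tz":0,"spin":-1,"claw":1},{"tx":0,"ty":0,"tz":0,"spin":-0.8,"claw":1}]'
python3 -c "
from h import *
go(.4865,-.302,.12,106)
i=snap('wrist','w4')"
```

```text
time_s: 18.92
tool_pos: [0.4867, -0.3034, 0.1793]
tool_rot: [179.9, 0.0, 66.9]
force: [0.3, 0.8, -0.5]
grip_width: 0.0398
grasp_force: 20.0
time_s: 20.18
tool_pos: [0.4865, -0.3022, 0.1792]
tool_rot: [180.0, 0.0, 106.2]
force: [1.2, 0.2, -0.2]
grip_width: 0.0399
grasp_force: 20.0
t 20.18 pos [ 0.4865 -0.3022  0.1792] rot [180.    0.  106.2] w 0.0399
NOW AXES: tx 0.00 ty 0.00 tz 1.18  spin 0.05
AFTER SPIN: tx 0.00 ty 0.00
```

View pics/w4.png

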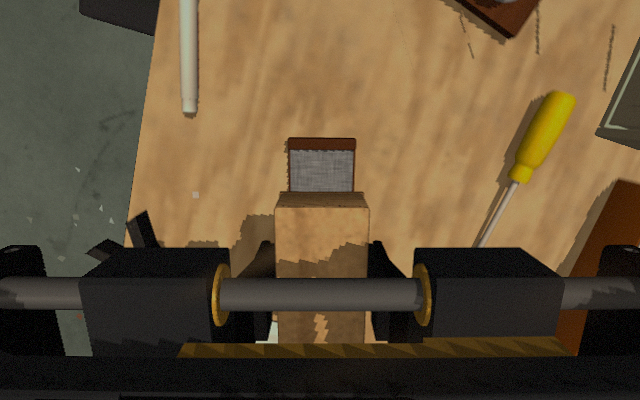

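The holder's far end shows at (288–356,138), square to the held block. I'll compute its centre.

Run:
```python
from h import *
i=cams.camera_info('wrist')
a=pt(i,288,138,.012)[:2];b=pt(i,356,138,.012)[:2];e=b-a;L=np.linalg.norm(e);n=np.array([-e[1],e[0]])/L
c=(a+b)/2-.052*n; print(a,b,L,np.degrees(np.arctan2(n[1],n[0])),c)
g=pt(i,322,150,.012)[:2]; print(g-.042*n)
blk=[pt(i,*p,.1792+.005)[:2] for p in [(276,207),(368,207)]];print('block end',np.mean(blk,0)-.034*n)
go(*c,.12,106)
```

```text
[ 0.44611599 -0.2646093 ] [ 0.50257244 -0.24802437] 0.05884208244319746 106.37093554979639 [ 0.48900067 -0.3062086 ]
[ 0.48910404 -0.30654535]
block end [ 0.48727497 -0.30224382]
t 20.23 pos [ 0.4865 -0.3023  0.1792] rot [180.    0.  106.3] w 0.04
NOW AXES: tx -0.09 ty 0.03 tz 1.18  spin 0.07
AFTER SPIN: tx -0.09 ty 0.03
```

```bash
python3 -m pendant '[{"tx":-0.08,"ty":0.03,"tz":0.5,"spin":0,"claw":1},{"tx":0,"ty":0,"tz":0.6,"spin":0,"claw":1},{"tx":0,"ty":0,"tz":0.6,"spin":0,"claw":1},{"tx":0,"ty":0,"tz":0.6,"spin":0,"claw":1},{"tx":0,"ty":0,"tz":0.3,"spin":0,"claw":1},{"tx":0,"ty":0,"tz":0.2,"spin":0,"claw":1},{"tx":0,"ty":0,"tz":0.1,"spin":0,"claw":1},{"tx":0,"ty":0,"tz":0.09,"spin":0,"claw":1},{"tx":0,"ty":0,"tz":0,"spin":0,"claw":1},{"tx":0,"ty":0,"tz":0,"spin":0,"claw":1}]'
```

```text
time_s: 21.48
tool_pos: [0.4891, -0.3057, 0.029]
tool_rot: [180.0, 0.0, 106.1]
force: [0.7, -0.5, -0.6]
grip_width: 0.0402
grasp_force: 20.0
```

```bash
python3 -m pendant '[{"tx":0,"ty":0,"tz":0.02,"spin":0,"claw":0},{"tx":0,"ty":0,"tz":0,"spin":0,"claw":0},{"tx":0,"ty":0,"tz":0,"spin":0,"claw":0},{"tx":0,"ty":0,"tz":0,"spin":0,"claw":0},{"tx":0,"ty":0,"tz":0,"spin":0,"claw":0},{"tx":0,"ty":0,"tz":-0.3,"spin":0,"claw":0},{"tx":0,"ty":0,"tz":-0.8,"spin":0,"claw":0},{"tx":0,"ty":0,"tz":-1,"spin":0,"claw":0},{"tx":0,"ty":0,"tz":-1,"spin":0,"claw":0},{"tx":0,"ty":0,"tz":-0.4,"spin":0,"claw":0}]'
python3 -c "
from h import *
go(.4525,-.005,.2,180)
i=snap('wrist','w5',(160,100,480,300),2)"
```

```text
time_s: 22.72
tool_pos: [0.4906, -0.3062, 0.2077]
tool_rot: [179.8, 0.3, 106.1]
force: [-0.9, 0.7, -0.1]
grip_width: 0.0868
grasp_force: 0.0
t 22.73 pos [ 0.4906 -0.3062  0.2077] rot [179.8   0.3 106.1] w 0.0868
NOW AXES: tx 6.00 ty 0.94 tz 0.15  spin -18.48
AFTER SPIN: tx 0.76 ty 6.02
```

View pics/w5.png

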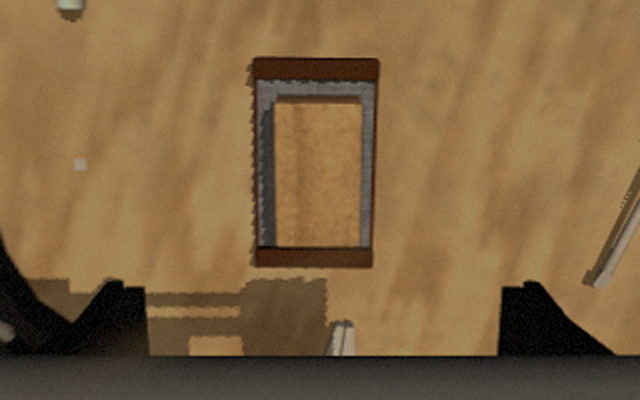

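The block lies square between the strips. I'll check the numbers and move on.

```bash
python3 - <<'E'
from h import *
i=cams.camera_info('wrist')
m=lambda ps,z: np.mean([pt(i,u/2+160,v/2+100,z)[:2] for u,v in ps],0)
print(m([(275,103),(361,103),(361,247),(275,247)],.034),m([(253,60),(379,60),(373,267),(254,267)],.012))
E
python3 -m pendant '[{"tx":0.75,"ty":0.12,"tz":0,"spin":0,"claw":0},{"tx":0.75,"ty":0.12,"tz":0,"spin":0,"claw":0},{"tx":0.75,"ty":0.12,"tz":0,"spin":0,"claw":0},{"tx":0.75,"ty":0.12,"tz":0,"spin":0,"claw":0},{"tx":0.75,"ty":0.12,"tz":0,"spin":0,"claw":0},{"tx":0.75,"ty":0.12,"tz":0,"spin":0,"claw":0},{"tx":0.75,"ty":0.12,"tz":0,"spin":0,"claw":0},{"tx":0.75,"ty":0.12,"tz":0,"spin":0,"claw":0}]'
python3 -m pendant '[{"tx":0,"ty":0,"tz":0,"spin":-1,"claw":0},{"tx":0,"ty":0,"tz":0,"spin":-1,"claw":0},{"tx":0,"ty":0,"tz":0,"spin":-1,"claw":0},{"tx":0,"ty":0,"tz":0,"spin":-1,"claw":0},{"tx":0,"ty":0,"tz":0,"spin":-1,"claw":0},{"tx":0,"ty":0,"tz":0,"spin":-1,"claw":0},{"tx":0,"ty":0,"tz":0,"spin":-1,"claw":0},{"tx":0,"ty":0,"tz":0,"spin":-1,"claw":0},{"tx":0,"ty":0,"tz":0,"spin":-1,"claw":0},{"tx":0,"ty":0,"tz":0,"spin":-1,"claw":0}]'
python3 -m pendant '[{"tx":0,"ty":0,"tz":0,"spin":-1,"claw":0},{"tx":0,"ty":0,"tz":0,"spin":-1,"claw":0},{"tx":0,"ty":0,"tz":0,"spin":-1,"claw":0},{"tx":0,"ty":0,"tz":0,"spin":-1,"claw":0},{"tx":0,"ty":0,"tz":0,"spin":-1,"claw":0},{"tx":0,"ty":0,"tz":0,"spin":-1,"claw":0},{"tx":0,"ty":0,"tz":0,"spin":-1,"claw":0},{"tx":0,"ty":0,"tz":0,"spin":-1,"claw":0},{"tx":0,"ty":0,"tz":0,"spin":-0.5,"claw":0},{"tx":0,"ty":0,"tz":0,"spin":0,"claw":0}]'
python3 -c "
from h import *
go(.4525,-.005,.062,180)
i=snap('wrist','w6',(160,60,480,300),2)"
```

```text
[ 0.49065675 -0.30693347] [ 0.48921021 -0.30774883]
time_s: 23.78
tool_pos: [0.4514, -0.0027, 0.2026]
tool_rot: [180.0, 0.0, 106.1]
force: [0.4, -0.2, -0.4]
grip_width: 0.0872
grasp_force: 0.0
time_s: 25.02
tool_pos: [0.4517, -0.0039, 0.2025]
tool_rot: [-180.0, 0.0, 146.2]
force: [0.2, -0.1, 0.5]
grip_width: 0.0871
grasp_force: 0.0
time_s: 26.28
tool_pos: [0.4518, -0.004, 0.2026]
tool_rot: [-180.0, 0.0, -179.9]
force: [-0.0, -0.4, 0.4]
grip_width: 0.0869
grasp_force: 0.0
t 26.27 pos [ 0.4518 -0.004   0.2026] rot [-180.     0.  -179.9] w 0.0869
NOW AXES: tx -0.01 ty -0.02 tz 2.81  spin 0.01
AFTER SPIN: tx -0.01 ty -0.02
```

View pics/w6.png

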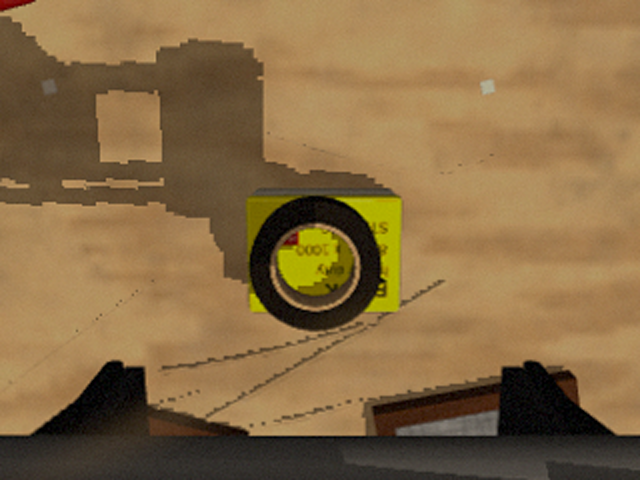

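Tape ring centre is at crop (315,263). Box lid corners are (248,197),(401,196),(399,312),(249,310).

Run:
```python
from h import *
i=cams.camera_info('wrist')
f=lambda u,v,z: pt(i,u/2+159.8,v/2+59.8,z)[:2]
c=f(315,263,.055)
b=[f(*p,.037) for p in [(248,197),(401,196),(399,312),(249,310)]]
d=b[1]+b[2]-b[0]-b[3]
print('tape',c,'box',np.mean(b,0),np.degrees(np.arctan2(d[1],d[0])),np.linalg.norm(d)/2)
go(*c,.062,180)
```

```text
tape [ 0.44719694 -0.00705807] box [ 0.44770317 -0.00312191] 89.9195681984236 0.06761511927367753
t 26.32 pos [ 0.4519 -0.0039  0.2025] rot [-180.   -0. -180.] w 0.0869
NOW AXES: tx 0.09 ty -0.06 tz 2.81  spin 0.01
AFTER SPIN: tx 0.09 ty -0.06
```

```bash
python3 -m pendant '[{"tx":0.09,"ty":-0.06,"tz":0.6,"spin":0,"claw":0},{"tx":0,"ty":0,"tz":0.6,"spin":0,"claw":0},{"tx":0,"ty":0,"tz":0.6,"spin":0,"claw":0},{"tx":0,"ty":0,"tz":0.6,"spin":0,"claw":0},{"tx":0,"ty":0,"tz":0.2,"spin":0,"claw":0},{"tx":0,"ty":0,"tz":0.19,"spin":0,"claw":0},{"tx":0,"ty":0,"tz":0,"spin":0,"claw":0},{"tx":0,"ty":0,"tz":0,"spin":0,"claw":1},{"tx":0,"ty":0,"tz":0,"spin":0,"claw":1},{"tx":0,"ty":0,"tz":0,"spin":0,"claw":1}]' 20
python3 -m pendant '[{"tx":0,"ty":0,"tz":0,"spin":0,"claw":1},{"tx":0,"ty":0,"tz":0,"spin":0,"claw":1},{"tx":0,"ty":0,"tz":0,"spin":0,"claw":1},{"tx":0,"ty":0,"tz":-0.1,"spin":0,"claw":1},{"tx":0,"ty":0,"tz":-0.3,"spin":0,"claw":1},{"tx":0,"ty":0,"tz":-0.7,"spin":0,"claw":1},{"tx":0,"ty":0,"tz":-0.9,"spin":0,"claw":1}]' 20
python3 -c "
from h import *
go(.5633,.2375,.0323,180)"
```

```text
time_s: 27.58
tool_pos: [0.4478, -0.0071, 0.0634]
tool_rot: [-180.0, 0.0, -179.9]
force: [-0.2, -0.0, -0.3]
grip_width: 0.065
grasp_force: 0.0
time_s: 28.45
tool_pos: [0.4468, -0.0068, 0.1643]
tool_rot: [180.0, -0.1, -179.9]
force: [0.5, -0.9, -0.6]
grip_width: 0.0549
grasp_force: 20.0
t 28.45 pos [ 0.4468 -0.0068  0.1643] rot [ 1.800e+02 -1.000e-01 -1.799e+02] w 0.0549
NOW AXES: tx -2.34 ty 4.88 tz 2.64  spin 0.02
AFTER SPIN: tx -2.33 ty 4.89
```

```bash
python3 -m pendant '[{"tx":-0.6,"ty":0.3,"tz":0,"spin":0,"claw":1},{"tx":-0.7,"ty":0.5,"tz":0,"spin":0,"claw":1},{"tx":-0.7,"ty":0.6,"tz":0,"spin":0,"claw":1},{"tx":-0.34,"ty":0.7,"tz":0,"spin":0,"claw":1},{"tx":0,"ty":0.8,"tz":0,"spin":0,"claw":1},{"tx":0,"ty":0.8,"tz":0,"spin":0,"claw":1},{"tx":0,"ty":0.7,"tz":0,"spin":0,"claw":1},{"tx":0,"ty":0.49,"tz":0,"spin":0,"claw":1},{"tx":0,"ty":0,"tz":0,"spin":0,"claw":1},{"tx":0,"ty":0,"tz":0,"spin":0,"claw":1}]'
python3 -c "
from h import *
go(.5633,.2375,.0323,180)
i=snap('wrist','w7',(160,60,480,300),2)"
```

```text
time_s: 29.7
tool_pos: [0.5645, 0.2361, 0.1633]
tool_rot: [-179.9, 0.0, -180.0]
force: [-0.2, -0.2, -1.7]
grip_width: 0.0552
grasp_force: 20.0
t 29.7 pos [0.5645 0.2361 0.1633] rot [-179.9    0.  -180. ] w 0.0552
NOW AXES: tx 0.02 ty 0.03 tz 2.62  spin 0.00
AFTER SPIN: tx 0.02 ty 0.03
```

View pics/w7.png

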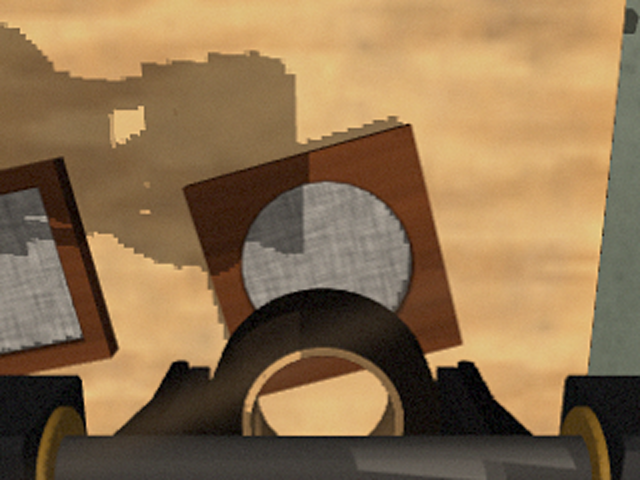

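The recess rim passes through crop points (243,258),(412,264),(326,181), with the held tape just below it. I'll fit its centre.

Run:
```python
from h import *
from scipy.optimize import least_squares
i=cams.camera_info('wrist')
P=np.array([pt(i,u/2+159.8,v/2+59.8,.012)[:2] for u,v in [(243,258),(412,264),(326,181),(270,203),(385,205)]])
r=least_squares(lambda c:np.hypot(*(P-c).T)-.037,P.mean(0));print(r.x,r.fun)
go(*r.x,.0323,180)
```

```text
[0.5634933 0.2374626] [-8.80398373e-04 -6.14751706e-04  4.46307549e-04 -3.33499509e-06
 -3.86830015e-04]
t 29.75 pos [0.5647 0.2357 0.1632] rot [-179.9    0.   180. ] w 0.0553
NOW AXES: tx 0.02 ty 0.04 tz 2.62  spin -0.01
AFTER SPIN: tx 0.02 ty 0.04
```

```bash
python3 -m pendant '[{"tx":0.02,"ty":0.04,"tz":0.6,"spin":0,"claw":1},{"tx":0,"ty":0,"tz":0.6,"spin":0,"claw":1},{"tx":0,"ty":0,"tz":0.6,"spin":0,"claw":1},{"tx":0,"ty":0,"tz":0.4,"spin":0,"claw":1},{"tx":0,"ty":0,"tz":0.2,"spin":0,"claw":1},{"tx":0,"ty":0,"tz":0.1,"spin":0,"claw":1},{"tx":0,"ty":0,"tz":0.1,"spin":0,"claw":1},{"tx":0,"ty":0,"tz":0,"spin":0,"claw":1},{"tx":0,"ty":0,"tz":0,"spin":0,"claw":1}]'
```

```text
time_s: 30.88
tool_pos: [0.5634, 0.2398, 0.0335]
tool_rot: [180.0, 0.0, -179.9]
force: [0.2, -0.4, -1.2]
grip_width: 0.055
grasp_force: 20.0
```

Slightly high by about 1 mm; lower a touch, release, and retreat to the box.

```bash
python3 -m pendant '[{"tx":0,"ty":-0.04,"tz":0.02,"spin":0,"claw":1},{"tx":0,"ty":0,"tz":0,"spin":0,"claw":1},{"tx":0,"ty":0,"tz":0,"spin":0,"claw":0},{"tx":0,"ty":0,"tz":0,"spin":0,"claw":0},{"tx":0,"ty":0,"tz":0,"spin":0,"claw":0},{"tx":0,"ty":0,"tz":0,"spin":0,"claw":0},{"tx":0,"ty":0,"tz":-0.2,"spin":0,"claw":0},{"tx":0,"ty":0,"tz":-0.7,"spin":0,"claw":0},{"tx":0,"ty":0,"tz":-1,"spin":0,"claw":0},{"tx":0,"ty":0,"tz":-1,"spin":0,"claw":0}]'
python3 -c "
from h import *
go(.4477,-.0035,.036,180)
i=snap('wrist','w8',(160,60,480,300),2)"
```

```text
time_s: 32.12
tool_pos: [0.5629, 0.2378, 0.1792]
tool_rot: [180.0, 0.0, -179.9]
force: [0.7, 0.7, 0.5]
grip_width: 0.0868
grasp_force: 0.0
t 32.12 pos [0.5629 0.2378 0.1792] rot [ 180.     0.  -179.9] w 0.0868
NOW AXES: tx 2.31 ty -4.82 tz 2.86  spin 0.02
AFTER SPIN: tx 2.30 ty -4.83
```

View pics/w8.png

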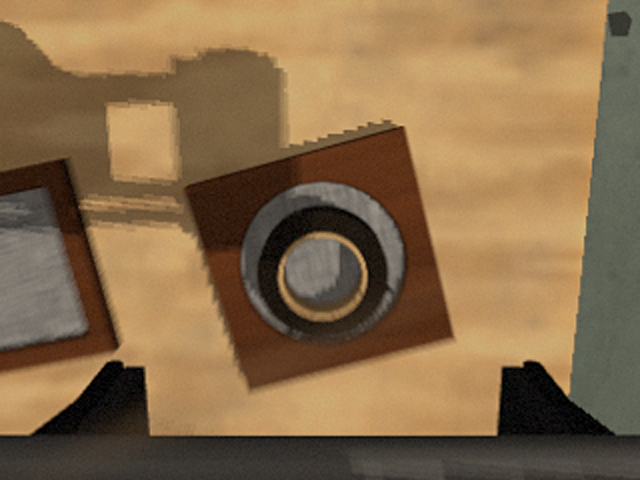

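The tape lies centred and flat in its recess. Next is the box.

```bash
python3 -m pendant '[{"tx":0,"ty":-0.7,"tz":0,"spin":0,"claw":0},{"tx":0,"ty":-0.8,"tz":0,"spin":0,"claw":0},{"tx":0.3,"ty":-0.8,"tz":0,"spin":0,"claw":0},{"tx":0.5,"ty":-0.8,"tz":0,"spin":0,"claw":0},{"tx":0.6,"ty":-0.7,"tz":0,"spin":0,"claw":0},{"tx":0.6,"ty":-0.6,"tz":0,"spin":0,"claw":0},{"tx":0.3,"ty":-0.43,"tz":0,"spin":0,"claw":0},{"tx":0,"ty":0,"tz":0,"spin":0,"claw":0},{"tx":0,"ty":0,"tz":0,"spin":0,"claw":0}]'
python3 -c "
from h import *
go(.4477,-.0035,.028,180)
i=snap('wrist','w9',(160,60,480,300),2)"
```

```text
time_s: 33.3
tool_pos: [0.4491, -0.0031, 0.1776]
tool_rot: [180.0, 0.1, -179.9]
force: [0.1, 0.3, 0.2]
grip_width: 0.0866
grasp_force: 0.0
t 33.3 pos [ 0.4491 -0.0031  0.1776] rot [ 1.800e+02  1.000e-01 -1.799e+02] w 0.0866
NOW AXES: tx 0.03 ty -0.01 tz 2.99  spin 0.03
AFTER SPIN: tx 0.03 ty -0.01
```

View pics/w9.png

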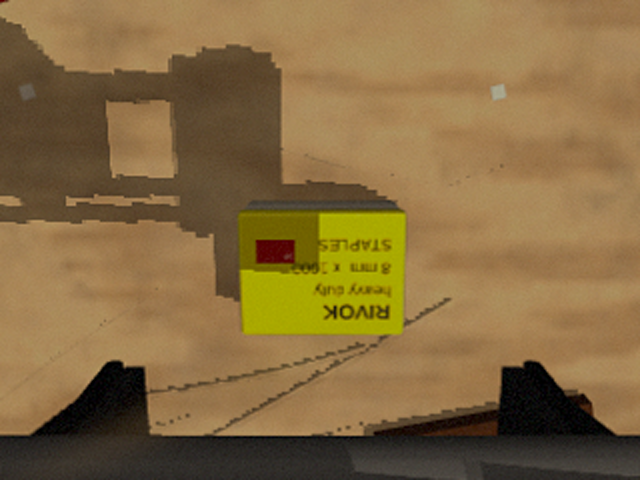

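The lid is at (239–406, 210–334), centred between the fingers (147–500). Descend and grip.

```bash
python3 -c "
from h import *
i=cams.camera_info('wrist')
print(np.mean([pt(i,u/2+159.8,v/2+59.8,.037) for u,v in [(239,211),(406,210),(403,334),(243,334)]],0))"
python3 -m pendant '[{"tx":0.03,"ty":0,"tz":0.6,"spin":0,"claw":0},{"tx":0,"ty":0,"tz":0.6,"spin":0,"claw":0},{"tx":0,"ty":0,"tz":0.6,"spin":0,"claw":0},{"tx":0,"ty":0,"tz":0.6,"spin":0,"claw":0},{"tx":0,"ty":0,"tz":0.3,"spin":0,"claw":0},{"tx":0,"ty":0,"tz":0.2,"spin":0,"claw":0},{"tx":0,"ty":0,"tz":0.08,"spin":0,"claw":0},{"tx":0,"ty":0,"tz":0,"spin":0,"claw":0},{"tx":0,"ty":0,"tz":0,"spin":0,"claw":1},{"tx":0,"ty":0,"tz":0,"spin":0,"claw":1}]' 35
python3 -m pendant '[{"tx":0,"ty":0,"tz":0,"spin":0,"claw":1},{"tx":0,"ty":0,"tz":0,"spin":0,"claw":1},{"tx":0,"ty":0,"tz":0,"spin":0,"claw":1},{"tx":0,"ty":0,"tz":-0.1,"spin":0,"claw":1},{"tx":0,"ty":0,"tz":-0.3,"spin":0,"claw":1},{"tx":0,"ty":0,"tz":-0.7,"spin":0,"claw":1},{"tx":0,"ty":0,"tz":-0.9,"spin":0,"claw":1},{"tx":0,"ty":0,"tz":-0.6,"spin":0,"claw":1}]' 35
python3 -c "
from h import *
go(.57,.084,.034,191)"
```

```text
[ 0.44752843 -0.00256404  0.037     ]
time_s: 34.6
tool_pos: [0.4474, -0.0042, 0.0286]
tool_rot: [-180.0, 0.1, -179.9]
force: [1.2, 0.3, -0.5]
grip_width: 0.0742
grasp_force: 0.0
time_s: 35.6
tool_pos: [0.4475, -0.0038, 0.1607]
tool_rot: [-180.0, 0.1, -179.9]
force: [1.7, -0.4, -3.1]
grip_width: 0.0689
grasp_force: 35.0
t 35.6 pos [ 0.4475 -0.0038  0.1607] rot [-1.800e+02  1.000e-01 -1.799e+02] w 0.0689
NOW AXES: tx -2.45 ty 1.75 tz 2.53  spin -2.72
AFTER SPIN: tx -2.74 ty 1.26
```

```bash
python3 -m pendant '[{"tx":-0.4,"ty":0.3,"tz":0,"spin":0,"claw":1},{"tx":-0.5,"ty":0.35,"tz":0,"spin":0,"claw":1},{"tx":-0.5,"ty":0.35,"tz":0,"spin":0,"claw":1},{"tx":-0.5,"ty":0.35,"tz":0,"spin":0,"claw":1},{"tx":-0.4,"ty":0.3,"tz":0,"spin":0,"claw":1},{"tx":-0.15,"ty":0.1,"tz":0,"spin":0,"claw":1},{"tx":0,"ty":0,"tz":0,"spin":-1,"claw":1},{"tx":0,"ty":0,"tz":0,"spin":-1,"claw":1},{"tx":0,"ty":0,"tz":0,"spin":-0.7,"claw":1},{"tx":0,"ty":0,"tz":0,"spin":0,"claw":1}]'
python3 -c "
from h import *
go(.57,.084,.034,191)
i=snap('wrist','w10',(160,60,480,300),2)"
```

```text
time_s: 36.85
tool_pos: [0.5688, 0.0829, 0.1582]
tool_rot: [-180.0, -0.0, -169.2]
force: [-1.1, -0.5, -2.5]
grip_width: 0.0686
grasp_force: 35.0
t 36.85 pos [0.5688 0.0829 0.1582] rot [-180.    -0.  -169.2] w 0.0686
NOW AXES: tx -0.03 ty 0.02 tz 2.48  spin -0.05
AFTER SPIN: tx -0.03 ty 0.02
```

View pics/w10.png

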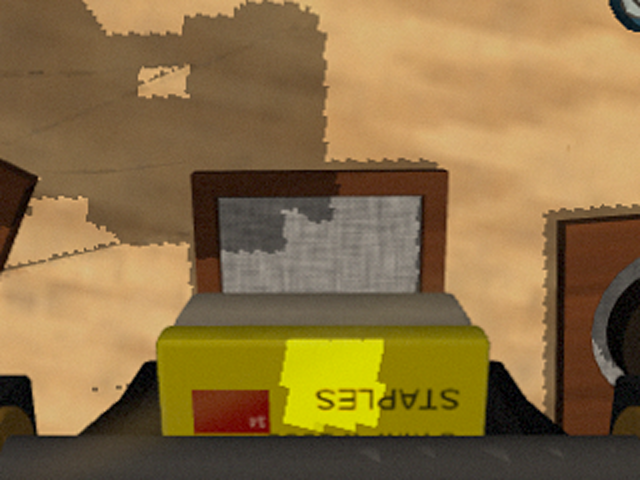

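The holder's near edge runs from (191,171) to (448,170), square with the box.

Run:
```python
from h import *
i=cams.camera_info('wrist')
f=lambda u,v,z=.012: pt(i,u/2+159.8,v/2+59.8,z)[:2]
a,b=f(191,171),f(448,170);e=b-a;L=np.linalg.norm(e);n=np.array([e[1],-e[0]])/L
c=(a+b)/2+.0445*n;print(a,b,L,np.degrees(np.arctan2(e[1],e[0])),c)
a,b=f(217,197),f(424,195);print((a+b)/2+.0345*n)
go(*c,.034,190.8)
```

```text
[0.53638086 0.02231664] [0.51627236 0.12469274] 0.10433224963686634 101.11245323553955 [0.56999227 0.08208141]
[0.57029361 0.0825028 ]
t 36.9 pos [0.5689 0.083  0.1582] rot [-180.    -0.  -169.2] w 0.0687
NOW AXES: tx -0.02 ty -0.02 tz 2.48  spin -0.00
AFTER SPIN: tx -0.02 ty -0.02
```

```bash
python3 -m pendant '[{"tx":-0.02,"ty":-0.02,"tz":0.5,"spin":0,"claw":1},{"tx":0,"ty":0,"tz":0.6,"spin":0,"claw":1},{"tx":0,"ty":0,"tz":0.6,"spin":0,"claw":1},{"tx":0,"ty":0,"tz":0.35,"spin":0,"claw":1},{"tx":0,"ty":0,"tz":0.2,"spin":0,"claw":1},{"tx":0,"ty":0,"tz":0.1,"spin":0,"claw":1},{"tx":0,"ty":0,"tz":0.1,"spin":0,"claw":1},{"tx":0,"ty":0,"tz":0,"spin":0,"claw":1},{"tx":0,"ty":0,"tz":0,"spin":0,"claw":1}]'
```

```text
time_s: 38.02
tool_pos: [0.5709, 0.0829, 0.036]
tool_rot: [-180.0, 0.0, -169.1]
force: [-0.6, 0.1, -2.6]
grip_width: 0.0688
grasp_force: 35.0
```

Still about 1.4 mm above the floor (force is unchanged at −2.6 N); lower a little, release, and retreat.

```bash
python3 -m pendant '[{"tx":0,"ty":0,"tz":0.02,"spin":0,"claw":1},{"tx":0,"ty":0,"tz":0.01,"spin":0,"claw":1},{"tx":0,"ty":0,"tz":0,"spin":0,"claw":1}]'
python3 -m pendant '[{"tx":0,"ty":0,"tz":0,"spin":0,"claw":0},{"tx":0,"ty":0,"tz":0,"spin":0,"claw":0},{"tx":0,"ty":0,"tz":0,"spin":0,"claw":0},{"tx":0,"ty":0,"tz":0,"spin":0,"claw":0},{"tx":0,"ty":0,"tz":-0.2,"spin":0,"claw":0},{"tx":0,"ty":0,"tz":-0.7,"spin":0,"claw":0},{"tx":0.3,"ty":0,"tz":-1,"spin":0,"claw":0},{"tx":0.7,"ty":0,"tz":-1,"spin":0,"claw":0},{"tx":0.8,"ty":0,"tz":-0.4,"spin":0,"claw":0},{"tx":0,"ty":0,"tz":0,"spin":0,"claw":0}]'
python3 -c "
from h import *
i=snap('wrist','w11')"
```

```text
time_s: 38.4
tool_pos: [0.5707, 0.0829, 0.0345]
tool_rot: [-180.0, 0.0, -169.1]
force: [-1.1, -0.5, 1.1]
grip_width: 0.069
grasp_force: 35.0
time_s: 39.65
tool_pos: [0.4817, 0.0656, 0.2017]
tool_rot: [-179.7, 0.2, -169.2]
force: [0.6, -0.3, -0.8]
grip_width: 0.0869
grasp_force: 0.0
```

View pics/w11.png

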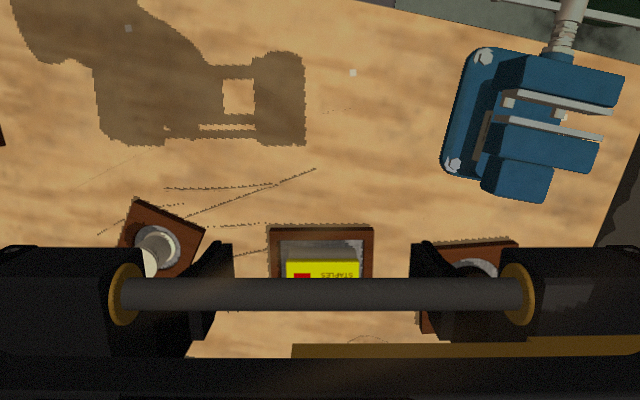

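The box sits squarely in its recess (lid at (287–359,262), felt visible evenly on both sides), and the spool is still upright at (155,245). Handing in.

```bash
python3 -c "
from h import *
print(env.sign_off())"
```

```text
the job is handed in; nothing more can be done
None
```

I put the spool, sanding block, tape roll and staple box into their holders in that order and handed the job in at about 40 s. The close-up pictures showed each sitting flat and centred, but the sign-off returned no verdict.

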